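# Press a tray divider home with the spacer paddle

## Task

A freshly glued divider tile on the tablet tray has to be held against its end wall while the adhesive takes. Pull the spacer paddle up out of its holder, slide its blade upright down into the one gap between a carrier's narrow rib (on the robot's side) and its tile that is wide enough for it, and push that tile away from the robot, flush against its broad end wall; finish still gripping the paddle and pressing the tile steadily home with it. Leave the other two tiles and everything else where they are.

Things in the scene. Friction and masses are not known exactly. Their poses are not given: they have to be found in the camera images.
- paddle: white plastic spacer paddle, 120 long, about 60 g, upright in the holder. Origin: centre of its lower end, z up along it. Blade (the spacer): 12 thick (x), 28 wide (y), z 0 to 72. Handle: 18 thick (x), 26 wide (y), z 70 to 120. Best gripped by the handle about 100 up, the fingers closing on its 18 thickness (along its x, the way it later pushes), firmly (90 N)
- paddle_tip (a point): centre of the paddle's lower end (the same point and axes as the paddle's origin)
- holder: fixed upright aluminium socket on a 60 x 75 foot plate (4 thick); socket outer 25 (x) by 41 (y), 50 tall, inner 15 by 31, inner floor 5 above the table. Origin under its middle on the work surface, z up. The paddle stands on the inner floor, its axes parallel to the holder's to 0.02 rad
- tray: fixed clear acrylic tray deck, 178 (x) by 258 (y), on an aluminium swing arm whose post stands on its -y side (post and arm below 65). Origin on the work surface below the deck's centre; deck top 50 above the work surface, rim to 58
- carrier_1: one of three like grey carriers fixed side by side on the deck in varying order, 68 (x) by 56 (y), 38 tall. Origin under its middle on the deck top, 50 above the work surface. Floor 4 thick. Along its x: fixed narrow rib (30 wide, robot's side) -34 to -22, the gap, the sliding white tile, fixed 56 wide end wall +22 to +34; rib and wall reach 38 up. Side rails (10 up) at y +-24 to +-28
- tile_1: white upright tile sliding in carrier_1, 10 thick (x), 44 wide (y), 33 tall. Origin at the foot of its face towards the rib, 5 above the carrier's underside; the body of the tile lies from x 0 to +10
- slide_1 (a joint): slide of tile_1 along the carrier's +x, in m: the gap between rib and tile is 0.004 + value; 0.030 = tile flush against the end wall (gap 34 mm). No spring: about 1.5 N of friction, it stays where it is pushed. In one carrier the gap starts 20 to 25 mm wide, in the other two 4 to 8 mm
- carrier_2: one of three like grey carriers fixed side by side on the deck in varying order, 68 (x) by 56 (y), 38 tall. Origin under its middle on the deck top, 50 above the work surface. Floor 4 thick. Along its x: fixed narrow rib (30 wide, robot's side) -34 to -22, the gap, the sliding white tile, fixed 56 wide end wall +22 to +34; rib and wall reach 38 up. Side rails (10 up) at y +-24 to +-28
- tile_2: white upright tile sliding in carrier_2, 10 thick (x), 44 wide (y), 33 tall. Origin at the foot of its face towards the rib, 5 above the carrier's underside; the body of the tile lies from x 0 to +10
- slide_2 (a joint): slide of tile_2 along the carrier's +x, in m: the gap between rib and tile is 0.004 + value; 0.030 = tile flush against the end wall (gap 34 mm). No spring: about 1.5 N of friction, it stays where it is pushed. In one carrier the gap starts 20 to 25 mm wide, in the other two 4 to 8 mm
- carrier_3: one of three like grey carriers fixed side by side on the deck in varying order, 68 (x) by 56 (y), 38 tall. Origin under its middle on the deck top, 50 above the work surface. Floor 4 thick. Along its x: fixed narrow rib (30 wide, robot's side) -34 to -22, the gap, the sliding white tile, fixed 56 wide end wall +22 to +34; rib and wall reach 38 up. Side rails (10 up) at y +-24 to +-28
- tile_3: white upright tile sliding in carrier_3, 10 thick (x), 44 wide (y), 33 tall. Origin at the foot of its face towards the rib, 5 above the carrier's underside; the body of the tile lies from x 0 to +10
- slide_3 (a joint): slide of tile_3 along the carrier's +x, in m: the gap between rib and tile is 0.004 + value; 0.030 = tile flush against the end wall (gap 34 mm). No spring: about 1.5 N of friction, it stays where it is pushed. In one carrier the gap starts 20 to 25 mm wide, in the other two 4 to 8 mm
- dropper_bottle: bystander: small cobalt glass dropper bottle, 30 dia, 86 tall; origin at the centre of its base
- snapper: bystander: steel ampoule snapper lying flat, 72 long, 24 wide, 16 tall; origin under its middle, long axis x
- pill_pot: bystander: tiny white cup on the tray deck in front of the carriers, 28 dia, 22 tall; origin at its base
- pill_box: bystander: seven-lid weekly tablet box, 40 x 150, 25 tall, long axis y; origin under its middle
- beaker: bystander: glass beaker, 66 dia, 85 tall; origin at its base
- pen_torch: bystander: steel pen torch lying along its x, 115 long, 15 tall; origin under its middle
Mind the look-alikes: they are no part of the job. Leave any blue or green look-alike of the paddle alone.

How it is judged:
On the way, in this order (a step that is already met when the one before it is completed fails the run):
1. the paddle is drawn up clear of the holder (z of paddle_tip in the frame of holder above 0.052 m and contact force between the fingers and paddle above 2 N), for 0.1 s.
2. the blade stands in the wide gap, at least 14 mm down beside the tile (z of paddle_tip in the frame of carrier_2 below 0.024 m and x of paddle_tip in the frame of carrier_2 between -0.024 and 0.022 m and y of paddle_tip in the frame of carrier_2 between -0.018 and 0.018 m), for 0.1 s.
At the end, for the whole second after the job is handed in: The tile of the wide gap is within 1.5 mm of flush with its end wall; the paddle's blade is at least 14 mm down in that gap, upright and square to the tile within 15 degrees, still gripped (over 5 N), at rest, and pressing the tile with more than 2 N (all of step 2 and value of joint slide_2 above 0.0285 m and contact force between paddle and tile_2 above 2 N and contact force between the fingers and paddle above 5 N and angle between paddle's own z axis and vertical below 0.26 rad and angle between the x axis of paddle and the x axis of carrier_2, either way round below 0.26 rad and linear speed of paddle below 0.02 m/s); the arm keeps its last pose, push and grip.
It fails at once if another tile is shifted more than 4 mm (distance of any of tile_1, tile_3 from where it was at the start of the episode above 0.004 m).
It fails at once if a bystander is shifted more than 30 mm (distance of any of dropper_bottle, snapper, pill_pot, pill_box, beaker, pen_torch from where it was at the start of the episode above 0.03 m).
It also fails if it takes over 54 s, if anything falls off the work surface, if the arm or the gripper's body presses on something with over 40 N, if the wrist force passes 120 N, or if a joint passes its speed limit or range.

## Robot

A 7-joint arm with a two-finger parallel gripper is mounted at the origin on the work surface. World frame = base frame: x ahead of the robot, y to its left, z up, the work surface at z = 0. Lengths are in m, angles in rad, forces in N, time in s.
With the tool pointing down it reaches from about 0.425 to 0.925 m from the base axis. Payload 6.8 kg.
Tool frame: the origin (TCP) lies on the centre line of the jaws, within the pads' length; the fingertips stand 25 mm ahead of it and the grasp point (between the pads) lies 6 mm ahead of it; z points along the fingers, y is the line along which they close (so a half turn about z gives the same grasp; the last joint's range is limited). The gripper opens to 85 mm and grips with 20 to 120 N. Pads are 22 mm wide; open, the fingers measure 114 mm over their backs; the gripper's body (76 mm by 85 mm) begins 54 mm behind the grasp point. The pads swing forward as they close: fully open they stand 13 mm farther back than shut.
Start: joints at [1.137, 0.477, 0.022, 1.555, -0.011, 1.109, -0.083], TCP at [0.216, -0.64, 0.256] pointing down, gripper open.
Joint ranges: [-2.96, 2.96], [-0.34, 2.1], [-1.41, 1.46], [0.24, 2.44], [-1.37, 4.51], [0.17, 1.92], [-2.96, 2.96]. Speed limits (rad/s): [2.39, 2.39, 3.14, 3.14, 3.14, 3.14, 3.14].

## Interface

Orientations are given as a rotation vector (axis times angle).
In Python, from bench import status, imaging, workorder gives the robot as it stands.
- The arm moves only by the tool send_rows, never from a script. Its argument "steps" is a list of rows, each an object of numbers: "dx", "dy", "dz": the shift along the tool's x, y, z in cm; "yaw": the turn about the tool's z in degrees; "gripper": the opening, from 0 (shut) to 1 (fully open). A call has 1 to 5 rows; each row is the pose to reach, as a shift and turn from the pose commanded when the call began, along the tool's axes at that moment; what a row does not reach only later rows make up. A row lasts 1/8 s, in which the tool goes at most 62.5 mm and 10.7 degrees, less where a joint would pass 70% of its speed; a pose out of reach is approached as far as the arm can. A call with a gripper value outside its range is refused whole. The fingers move at their own pace and stop on an object; "force" is the grip in N (left out, the last holds). Time passes only in rows, so rows that repeat a pose let the fingers close. It gives the time, the measured TCP pose, the force, the opening and the grip force at its end, in the units of the state.
- status.get_obs(): the state, without advancing time (a new reading comes with each control period).
- imaging.grab_frame(name): name is "scene" or "top"; returns a dict with "color" (420x560x3 uint8, red, green, blue), "depth" (420x560 float32, m along the optical axis (not along the pixel's ray), 0 where there is no reading), "K" (3x3 intrinsics, pixels), "R" (3x3) and "t" (3): a world point X has camera coordinates R X + t. Camera axes: x right, y down, z forward; pixel columns grow to the right and rows downward; lengths in m; the calibration is good to about 2 mm. A picture is of the moment at which its call begins.
- workorder.hand_in(): hands the job in; it is judged then, once.
The state is a dict: "clock": time; "joints": joint angles; "qvel": joint speeds; "tau": joint torques, N m; "tcp_pos": TCP position; "orientation": TCP orientation; "contact_force": force on the tool from outside, world axes, zero at the start; "moment": the same for the moment, N m; "grip_width": finger opening in m; "gripper_force": force on a finger pad.
Only numpy, scipy, OpenCV 4.12 (cv2) and the standard library are available. Lean on these libraries where they do the work, as an engineer would, in place of code of your own. Each camera call takes 0.05 s, during which the arm holds its last target. There are 200 camera calls.

## Working session

There is one attempt and no reset: what is moved stays moved. The work goes in short steps, Python scripts to look and compute and a tool call to move; the robot and the scene stay as the last step left them, time stands still between calls to the robot, and variables do not carry over. Pictures are saved under pics/ and viewed, at most 10 in all, crops included, and the job is handed in when it is done.

Besides the shell and the picture viewer there is one more tool, called after "Emit:" as name(argument=value, ...) on one line, values as JSON. send_rows: Moves the arm, as the interface text tells. Its arguments: {"type":"object","properties":{"steps":{"type":"array"},"force":{"type":"number"}},"required":["steps"]}

```bash
mkdir -p pics
cat > h.py <<'E'
import numpy as np, cv2, pickle
from bench import status, imaging, workorder
def grab(n,save=None):
    f=imaging.grab_frame(n)
    if save: cv2.imwrite('pics/'+save,f['color'][:,:,::-1])
    return f
def cloud(f):
    d=f['depth'];v,u=np.indices(d.shape);K=f['K']
    c=np.stack([(u-K[0,2])/K[0,0]*d,(v-K[1,2])/K[1,1]*d,d],-1)
    w=(c-f['t'])@f['R']; w[d==0]=np.nan
    return w
def ray(f,u,v,z):
    r=f['R'].T@np.linalg.inv(f['K'])@np.array([u,v,1.]);o=-f['R'].T@f['t']
    return o+r*(z-o[2])/r[2]
E
python3 - <<'E'
from h import *
for n in('scene','top'):
    f=grab(n,n+'0.png'); pickle.dump(f,open(n+'0.pkl','wb')); print(n,-f['R'].T@f['t'],f['K'][0,0],f['R'][2])
print(status.get_obs())
E
```

```text
scene [ 0.95918612 -0.22393312  0.78320231] 425.59421137925955 [-0.44479649  0.39544313 -0.80360488]
top [0.48522885 0.09860879 0.83955499] 390.5381174806534 [ 0.07793136  0.01521582 -0.99684261]
{'clock': 0.1, 'joints': array([ 1.13690171,  0.47773769,  0.02234297,  1.55632778, -0.01150118,
        1.10935121, -0.08308203]), 'qvel': array([ 0.00026638, -0.00205761,  0.00018409, -0.00085182,  0.00010724,
       -0.0002089 , -0.00095981]), 'tau': array([ 4.37809809e-03, -5.97755313e+01,  1.61396038e+00, -2.81953132e+01,
        1.29218650e-02,  5.01277100e-03, -1.73568236e-05]), 'tcp_pos': array([ 0.21587464, -0.63902406,  0.25541983]), 'orientation': array([-3.09836607e+00, -5.09287250e-01,  6.21618370e-04]), 'contact_force': array([-0.16885458, -0.10722264,  0.35656369]), 'moment': array([0.02795252, 0.0198005 , 0.02236028]), 'gripper_force': 0.0, 'grip_width': 0.08551672996882077}
```

View pics/scene0.png

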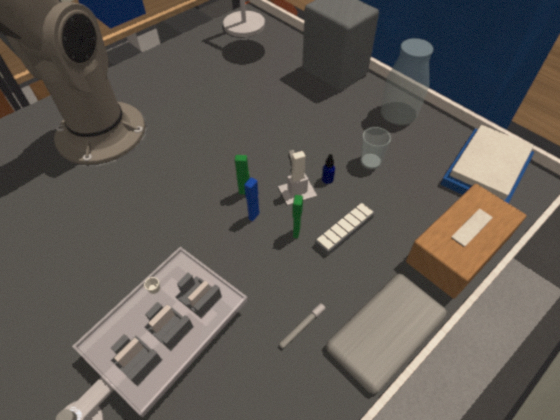

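View pics/top0.png

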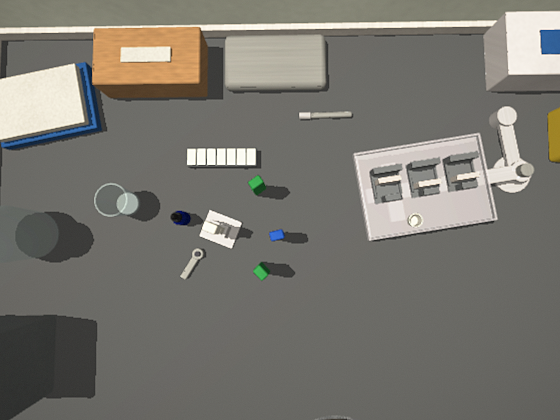

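The white paddle stands in its holder at scene (298,175) and top (213,228). The look-alikes are green at scene (242,175) and (297,217), and blue at scene (252,200). The tray is at top (425,190), with three carriers at columns 387, 427 and 462.

Next I'll take a close crop of the paddle and the carriers, along with the depth numbers.

Run:
```python
from h import *
t=pickle.load(open('top0.pkl','rb'));s=pickle.load(open('scene0.pkl','rb'))
def crop(f,u0,u1,v0,v1,k): return cv2.resize(np.ascontiguousarray(f['color'][v0:v1,u0:u1,::-1]),None,fx=k,fy=k,interpolation=cv2.INTER_CUBIC)
a=crop(t,360,490,140,215,6)
b=crop(s,270,330,140,210,4);c=crop(t,190,250,200,260,4)
cv2.imwrite('pics/car.png',a)
h=np.zeros((280,480,3),np.uint8);h[:b.shape[0],:240]=b;h[:240,240:]=c;cv2.imwrite('pics/pad.png',h)
w=cloud(t); ws=cloud(s)
np.set_printoptions(precision=3,suppress=True,linewidth=220)
# paddle top points
for n,W,z0,z1 in(('top',w,.11,.14),('scene',ws,.11,.14)):
    f=t if n=='top' else s
    m=(W[...,2]>z0)&(W[...,2]<z1)&(f['color'].min(-1)>120)
    k,l,st,ce=cv2.connectedComponentsWithStats(m.astype(np.uint8))
    for i in range(1,k):
        if st[i,4]>15:
            P=W[l==i]; r=cv2.minAreaRect(P[:,:2].astype(np.float32)*1000); print(n,st[i],ce[i],np.median(P,0),r)
print('z range row slices of tray in top (z mm):')
for u in (387,427,462): print(u,(w[145:210:1,u,2]*1000).round(0))
for u in (387,427,462): print(u,(w[145:210:1,u,0]*1000).round(0))
```

```text
top [202 222  16  13 139] [209.302 227.619] [0.506 0.24  0.125] ((506.39813232421875, 240.04930114746094), (25.836755752563477, 17.938257217407227), 68.02447509765625)
scene [409  79  17  10  46] [417.652  83.717] [0.542 0.619 0.128] ((540.114013671875, 619.9203491210938), (47.2114372253418, 9.546945571899414), 52.520389556884766)
scene [292 151  13   8  75] [298.24 154.76] [0.509 0.239 0.125] ((509.1943054199219, 239.06333923339844), (25.81430435180664, 20.8170166015625), 68.06005096435547)
z range row slices of tray in top (z mm):
387 [-0. -1. -0. 57. 57. 55. 51. 52. 51. 52. 50. 52. 50. 50. 52. 50. 50. 49. 51. 50. 50. 89. 89. 88. 88. 89. 88. 81. 69. 54. 54. 56. 86. 89. 88. 89. 86. 88. 66. 54. 54. 54. 56. 55. 53. 57. 54. 54. 56. 54. 89. 88. 89. 89.
 88. 89. 89. 52. 50. 50. 53. 51. 51. 51. 51.]
427 [51. 52. 51. 51. 48. 48. 54. 49. 50. 49. 50. 51. 50. 51. 50. 88. 88. 88. 87. 88. 89. 74. 62. 55. 56. 52. 54. 56. 52. 54. 55. 54. 58. 55. 53. 56. 89. 91. 88. 87. 87. 74. 53. 53. 88. nan 90. 88. 87. 89. 72. 51. 50. 50.
 50. 48. 53. 51. 48. 50. 52. 49. 48. 49. 51.]
462 [50. 48. 52. 49. 50. 50
[... 535 characters left out ...]
 556. 553. 551. 549. 547. 545. 543.]
427 [674. 671. 669. 667. 666. 664. 660. 659. 657. 655. 653. 651. 649. 647. 645. 635. 633. 631. 629. 627. 625. 626. 626. 625. 623. 622. 619. 617. 616. 613. 611. 609. 607. 605. 603. 601. 594. 592. 590. 588. 586. 586. 587.
 585. 579.  nan 574. 573. 571. 569. 569. 569. 567. 565. 563. 561. 559. 557. 555. 553. 551. 549. 547. 545. 543.]
462 [673. 671. 668. 667. 665. 663. 660. 658. 657. 646. 644. 643. 640. 639. 636. 636. 637. 637. 635. 632. 631. 629. 627. 625. 623. 621. 619. 617. 614. 613. 605. 603. 601. 599. 597. 599. 598. 596. 590. 588. 586. 584. 582.
 580. 579. 581. 578. 577. 575. 573. 570. 568. 566. 564. 562. 560. 558. 556. 554. 552. 550. 548. 546. 544. 542.]
```

View pics/car.png

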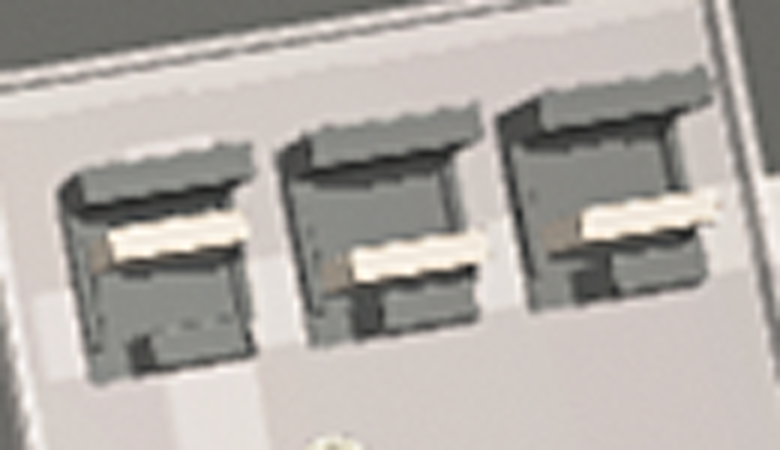

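View pics/pad.png

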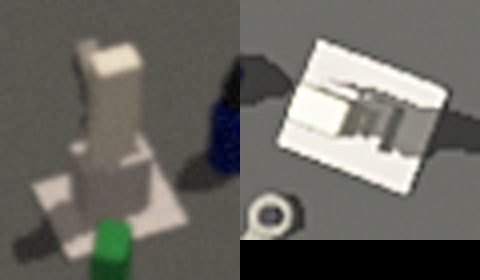

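```bash
cat >> h.py <<'E'
from scipy.spatial.transform import Rotation as Ro
def plan(p,head):
    """shift/turn to bring TCP to p with tool y along heading head (deg, mod 180)"""
    o=status.get_obs();R=Ro.from_rotvec(o['orientation']).as_matrix()
    d=R.T@(np.array(p)-o['tcp_pos'])*100
    h=np.degrees(np.arctan2(R[1,1],R[0,1]))
    dh=(head-h+90)%180-90
    print('t',o['clock'],'tcp',o['tcp_pos'].round(4),'yhead',round(h,1),'zax',R[:,2].round(4),'d cm',d.round(2),'yaw',round(-dh,1),'(alt %+.1f)'%(-dh+(180 if dh>0 else -180)),'q7',o['joints'][6].round(2),'F',o['contact_force'].round(1),'grip',o['grip_width'].round(4),round(float(o['gripper_force']),1))
E
python3 - <<'E'
from h import *
np.set_printoptions(precision=1,suppress=True,linewidth=200)
for n in('top','scene'):
    f=pickle.load(open(n+'0.pkl','rb'));W=cloud(f);z=W[...,2]
    g=(W[...,0]>.5)&(W[...,0]<.72)&(W[...,1]<0)&(W[...,1]>-.35)
    m=g&(z>.083)&(z<.095)
    k,l,st,ce=cv2.connectedComponentsWithStats(m.astype(np.uint8),connectivity=4)
    for i in range(1,k):
        if st[i,4]>15:
            P=W[l==i]*1000;r=cv2.minAreaRect(P[:,:2].astype(np.float32));print(n,ce[i],st[i,4],'c',np.array(r[0]),'size',np.array(r[1]),'ang %.1f'%r[2],'z',np.median(P[:,2]),'col',f['color'][l==i].mean(0))
    m=(z>-.01)&(z<.01)&(f['color'].min(-1)>110)&(abs(W[...,0]-.5)<.09)&(abs(W[...,1]-.23)<.07)
    P=W[m]*1000;r=cv2.minAreaRect(P[:,:2].astype(np.float32));print(n,'foot',r)
    g=(abs(W[...,0]-.5)<.12)&(abs(W[...,1]-.24)<.15)&(z>.02)
    c=f['color'].astype(int)
    for nm,mm in(('blue',c[...,2]>c[...,:2].max(-1)+25),('green',c[...,1]>c[...,[0,2]].max(-1)+25)):
        k,l,st,ce=cv2.connectedComponentsWithStats((mm&g).astype(np.uint8))
        for i in range(1,k):
            if st[i,4]>15: print(nm,ce[i],W[l==i].mean(0)*1000,'zmax',W[l==i][:,2].max())
plan([.5,-.4,.26],-22)
E
```

```text
top [463.1 156.5] 186 c [ 641.8 -246.9] size [12.  57.2] ang 9.5 z 87.98963905836258 col [126.  126.  121.7]
top [425.  162.6] 183 c [ 630.1 -172.3] size [12.1 56.6] ang 9.6 z 87.98681888886603 col [129.7 130.  125.8]
top [386.9 168.8] 184 c [618.9 -98. ] size [12.1 55.8] ang 8.9 z 87.96881320376457 col [130.7 131.4 127.1]
top [467.1 175.9] 124 c [ 603.5 -252.7] size [ 9.9 45.5] ang 9.3 z 87.78445157135229 col [225.3 215.9 203. ]
top [388.8 179.2] 124 c [ 598.5 -101.2] size [10.3 44.2] ang 8.6 z 87.72820216692695 col [229.8 220.9 207.8]
top [428.8 182.7] 126 c [ 591.  -178.2] size [10.1 43.9] ang 8.8 z 87.69404767849036 col [228.8 219.4 206.3]
top [468.8 184.6] 104 c [ 586.6 -254.6] size [11.8 31.8] ang 8.1 z 87.94804353273796 col [125.7 125.9 121.6]
top [430.5 190.8] 102 c [ 575.  -180.6] size [11.7 30.7] ang 8.7 z 87.88646087589757 col [128.5 128.8 124.6]
top [392.  197.1] 101 c [ 563.6 -106.7] size [11.8 30.2] ang 9.4 z 88.02199231132748 col [129.8 130.5 126.3]
top foot ((510.57122802734375, 234.46026611328125), (96.32229614257812, 186.94644165039062), 25.66938591003418)
blue [182
[... 1644 characters left out ...]
st):
  File "<stdin>", line 19, in <module>
  File "h.py", line 22, in plan
    print('t',o['clock'],'tcp',o['tcp_pos'].round(4),'yhead',round(h,1),'zax',R[:,2].round(4),'d cm',d.round(2),'yaw',round(-dh,1),'(alt %+.1f)'%(-dh+(180 if dh>0 else -180)),'q7',o['joints'][6].round(2),'F',o['contact_force'].round(1),'grip',o['grip_width'].round(4),round(float(o['gripper_force']),1))
                                                                                                                                                                                                                                                   ^^^^^^^^^^^^^^^^^^^^^
AttributeError: 'float' object has no attribute 'round'
```

```bash
sed -i "s/o\['grip_width'\].round(4)/round(float(o['grip_width']),4)/" h.py
python3 - <<'E'
from h import *
plan([.5,-.4,.26],-22);plan([.5075,.2395,.26],-22)
E
```

```text
t 0.1 tcp [ 0.2159 -0.639   0.2554] yhead -71.3 zax [-7.0e-04  1.6e-03 -1.0e+00] d cm [ 34.57 -13.55  -0.44] yaw -49.3 (alt +130.7) q7 -0.08 F [-0.2 -0.1  0.4] grip 0.0855 0.0
t 0.1 tcp [ 0.2159 -0.639   0.2554] yhead -71.3 zax [-7.0e-04  1.6e-03 -1.0e+00] d cm [ 55.75 -73.9   -0.34] yaw -49.3 (alt +130.7) q7 -0.08 F [-0.2 -0.1  0.4] grip 0.0855 0.0
```

Emit:
send_rows(steps=[{"dx": 6.0,"dy": -1.5},{"dx": 12,"dy": -3.5,"yaw": -5},{"dx": 18,"dy": -6,"yaw": -12},{"dx": 24,"dy": -9,"yaw": -20},{"dx": 29,"dy": -12,"yaw": -28,"gripper": 1}], force=90)

```text
validation failed for argument at $.st...
```

Run:
```python
from h import *
plan([.5075,.2395,.26],-22)
```

```text
t 0.1 tcp [ 0.2159 -0.639   0.2554] yhead -71.3 zax [-7.0e-04  1.6e-03 -1.0e+00] d cm [ 55.75 -73.9   -0.34] yaw -49.3 (alt +130.7) q7 -0.08 F [-0.2 -0.1  0.4] grip 0.0855 0.0
```

Validation failed, possibly because every row needs all five numbers.

Emit:
send_rows(steps=[{"dx": 6.0,"dy": -1.5,"dz": 0,"yaw": 0,"gripper": 1},{"dx": 12,"dy": -3.5,"dz": 0,"yaw": -5,"gripper": 1},{"dx": 18,"dy": -6,"dz": 0,"yaw": -12,"gripper": 1},{"dx": 24,"dy": -9,"dz": 0,"yaw": -20,"gripper": 1},{"dx": 29,"dy": -12,"dz": 0,"yaw": -28,"gripper": 1}], force=90)

```text
clock: 0.72
tcp_pos: [0.4512, -0.4341, 0.2559]
orientation: [-2.881, -1.251, 0.0]
contact_force: [0.4, -1.3, -0.1]
grip_width: 0.0855
gripper_force: 0.0
```

Run:
```python
from h import *
plan([.5075,.2395,.26],-22)
```

```text
t 0.725 tcp [ 0.4512 -0.4341  0.2559] yhead -43.1 zax [-3.e-04  2.e-04 -1.e+00] d cm [ 53.05 -41.88  -0.39] yaw -21.1 (alt +158.9) q7 -0.15 F [ 0.4 -1.3 -0.1] grip 0.0855 0.0
```

Emit:
send_rows(steps=[{"dx": 4.8,"dy": -3.8,"dz": 0,"yaw": -2,"gripper": 1},{"dx": 9.6,"dy": -7.6,"dz": 0,"yaw": -4,"gripper": 1},{"dx": 14.4,"dy": -11.4,"dz": 0,"yaw": -6,"gripper": 1},{"dx": 19.2,"dy": -15.2,"dz": 0,"yaw": -9,"gripper": 1},{"dx": 24,"dy": -19,"dz": 0,"yaw": -11,"gripper": 1}])

```text
clock: 1.35
tcp_pos: [0.4762, -0.1288, 0.2562]
orientation: [2.751, 1.517, -0.0]
contact_force: [1.2, -0.4, 0.2]
grip_width: 0.0856
gripper_force: 0.0
```

Run:
```python
from h import *
plan([.5075,.2395,.26],-22)
```

```text
t 1.35 tcp [ 0.4762 -0.1288  0.2562] yhead -32.3 zax [-0.e+00 -1.e-04 -1.e+00] d cm [ 32.82 -17.02  -0.38] yaw -10.3 (alt +169.7) q7 -0.51 F [ 1.2 -0.4  0.2] grip 0.0856 0.0
```

Emit:
send_rows(steps=[{"dx": 5.4,"dy": -2.8,"dz": 0,"yaw": -2,"gripper": 1},{"dx": 10.8,"dy": -5.6,"dz": 0,"yaw": -4,"gripper": 1},{"dx": 16.2,"dy": -8.4,"dz": 0,"yaw": -6,"gripper": 1},{"dx": 21.6,"dy": -11.2,"dz": 0,"yaw": -8,"gripper": 1},{"dx": 27,"dy": -14,"dz": 0,"yaw": -10,"gripper": 1}])

```text
clock: 1.98
tcp_pos: [0.5025, 0.1738, 0.2562]
orientation: [2.609, 1.75, -0.0]
contact_force: [0.6, -0.9, 0.4]
grip_width: 0.0854
gripper_force: 0.0
```

Run:
```python
from h import *
plan([.5075,.2395,.26],-22)
```

```text
t 1.975 tcp [0.5025 0.1738 0.2562] yhead -22.3 zax [ 0.e+00 -4.e-04 -1.e+00] d cm [ 6.27 -2.03 -0.39] yaw -0.3 (alt +179.7) q7 -1.01 F [ 0.6 -0.9  0.4] grip 0.0854 0.0
```

Emit:
send_rows(steps=[{"dx": 5,"dy": -1.6,"dz": 0,"yaw": 0,"gripper": 1},{"dx": 6.2,"dy": -2.0,"dz": 2,"yaw": 0,"gripper": 1},{"dx": 6.2,"dy": -2.0,"dz": 6,"yaw": 0,"gripper": 1},{"dx": 6.2,"dy": -2.0,"dz": 7,"yaw": 0,"gripper": 1},{"dx": 6.2,"dy": -2.0,"dz": 7,"yaw": 0,"gripper": 1}])

```text
clock: 2.6
tcp_pos: [0.5076, 0.236, 0.1857]
orientation: [2.611, 1.748, -0.003]
contact_force: [-0.1, -0.7, -1.0]
grip_width: 0.0851
gripper_force: 0.0
```

Run:
```python
from h import *
plan([.5075,.2395,.111],-22)
f=grab('scene');W=cloud(f)
cv2.imwrite('pics/app.png',cv2.resize(np.ascontiguousarray(f['color'][60:220,220:380,::-1]),None,fx=3.5,fy=3.5))
```

```text
t 2.6 tcp [0.5076 0.236  0.1857] yhead -22.4 zax [-0.0016 -0.0011 -1.    ] d cm [ 0.33 -0.13  7.47] yaw -0.4 (alt +179.6) q7 -1.18 F [-0.1 -0.7 -1. ] grip 0.0851 0.0
```

View pics/app.png

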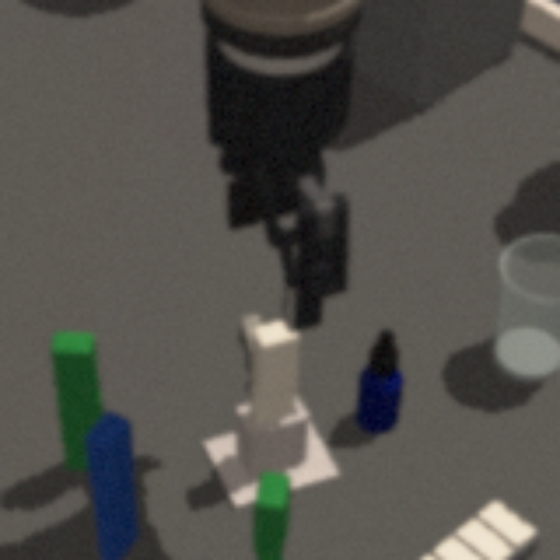

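The open jaws sit above the white paddle (crop (275,330)), and the blue and green look-alikes are clear of them. I'll descend now.

Emit:
send_rows(steps=[{"dx": 0.2,"dy": -0.1,"dz": 2.5,"yaw": 0,"gripper": 1},{"dx": 0.3,"dy": -0.1,"dz": 5,"yaw": 0,"gripper": 1},{"dx": 0.3,"dy": -0.1,"dz": 7,"yaw": 0,"gripper": 1},{"dx": 0.3,"dy": -0.1,"dz": 7.5,"yaw": 0,"gripper": 1},{"dx": 0.3,"dy": -0.1,"dz": 7.5,"yaw": 0,"gripper": 1}])

```text
clock: 3.28
tcp_pos: [0.5083, 0.2404, 0.1117]
orientation: [2.61, 1.749, 0.001]
contact_force: [-0.1, 0.0, -0.4]
grip_width: 0.0852
gripper_force: 0.0
```

Run:
```python
from h import *
plan([.5075,.2395,.111],-22)
```

```text
t 3.275 tcp [0.5083 0.2404 0.1117] yhead -22.3 zax [ 5.e-04  2.e-04 -1.e+00] d cm [-0.12 -0.04  0.07] yaw -0.3 (alt +179.7) q7 -1.25 F [-0.1  0.  -0.4] grip 0.0852 0.0
```

Emit:
send_rows(steps=[{"dx": -0.1,"dy": 0,"dz": 0,"yaw": 0,"gripper": 0},{"dx": -0.1,"dy": 0,"dz": 0,"yaw": 0,"gripper": 0},{"dx": -0.1,"dy": 0,"dz": 0,"yaw": 0,"gripper": 0},{"dx": -0.1,"dy": 0,"dz": 0,"yaw": 0,"gripper": 0},{"dx": -0.1,"dy": 0,"dz": 0,"yaw": 0,"gripper": 0}], force=90)

```text
clock: 3.9
tcp_pos: [0.5079, 0.2396, 0.1117]
orientation: [2.609, 1.749, 0.001]
contact_force: [-0.1, 0.1, 2.8]
grip_width: 0.0172
gripper_force: 88.1
```

Emit:
send_rows(steps=[{"dx": 0,"dy": 0,"dz": 0,"yaw": 0,"gripper": 0},{"dx": 0,"dy": 0,"dz": 0,"yaw": 0,"gripper": 0},{"dx": 0,"dy": 0,"dz": 0,"yaw": 0,"gripper": 0}])

```text
clock: 4.28
tcp_pos: [0.5079, 0.2396, 0.1117]
orientation: [2.61, 1.749, 0.001]
contact_force: [0.2, -0.6, 5.3]
grip_width: 0.0173
gripper_force: 88.1
```

Emit:
send_rows(steps=[{"dx": 0,"dy": 0,"dz": -1,"yaw": 0,"gripper": 0},{"dx": 0,"dy": 0,"dz": -2.5,"yaw": 0,"gripper": 0},{"dx": 0,"dy": 0,"dz": -5,"yaw": 0,"gripper": 0},{"dx": 0,"dy": 0,"dz": -8,"yaw": 0,"gripper": 0},{"dx": 0,"dy": 0,"dz": -12,"yaw": 0,"gripper": 0}])

```text
clock: 4.9
tcp_pos: [0.5069, 0.2391, 0.2324]
orientation: [-2.609, -1.749, 0.002]
contact_force: [0.9, -0.7, -1.0]
grip_width: 0.0169
gripper_force: 87.7
```

Emit:
send_rows(steps=[{"dx": 0,"dy": 0,"dz": -2,"yaw": 0,"gripper": 0},{"dx": 0,"dy": 0,"dz": -3,"yaw": 0,"gripper": 0},{"dx": 0,"dy": 0,"dz": -3,"yaw": 0,"gripper": 0},{"dx": 0,"dy": 0,"dz": -3,"yaw": 0,"gripper": 0}])

```text
clock: 5.4
tcp_pos: [0.507, 0.239, 0.2603]
orientation: [-2.609, -1.749, 0.003]
contact_force: [-0.2, 1.0, -0.8]
grip_width: 0.017
gripper_force: 87.8
```

Run:
```python
from h import *
plan([.5833,-.1045,.26],8.9)
```

```text
t 5.4 tcp [0.507  0.239  0.2603] yhead -22.3 zax [-1.6e-03 -8.0e-04 -1.0e+00] d cm [-28.88  20.11   0.05] yaw -31.2 (alt +148.8) q7 -1.13 F [-0.2  1.  -0.8] grip 0.017 87.8
```

Emit:
send_rows(steps=[{"dx": -4,"dy": 2.8,"dz": 0,"yaw": -4,"gripper": 0},{"dx": -8,"dy": 5.6,"dz": 0,"yaw": -9,"gripper": 0},{"dx": -12.5,"dy": 8.7,"dz": 0,"yaw": -15,"gripper": 0},{"dx": -17,"dy": 11.8,"dz": 0,"yaw": -21,"gripper": 0},{"dx": -21,"dy": 14.6,"dz": 0,"yaw": -27,"gripper": 0}])

```text
clock: 6.02
tcp_pos: [0.5624, -0.0126, 0.2602]
orientation: [-2.125, -2.312, 0.002]
contact_force: [0.7, 0.2, 0.0]
grip_width: 0.0171
gripper_force: 87.9
```

Run:
```python
from h import *
plan([.5833,-.1045,.26],8.9)
```

```text
t 6.025 tcp [ 0.5624 -0.0126  0.2602] yhead 4.8 zax [-1.9e-03 -1.0e-04 -1.0e+00] d cm [-9.34  1.31  0.01] yaw -4.1 (alt +175.9) q7 -0.19 F [0.7 0.2 0. ] grip 0.0171 87.9
```

Emit:
send_rows(steps=[{"dx": -4,"dy": 0.5,"dz": 0,"yaw": -2,"gripper": 0},{"dx": -7,"dy": 0.9,"dz": 0,"yaw": -4,"gripper": 0},{"dx": -9.3,"dy": 1.3,"dz": 0,"yaw": -4,"gripper": 0},{"dx": -9.3,"dy": 1.3,"dz": 2,"yaw": -4,"gripper": 0},{"dx": -9.3,"dy": 1.3,"dz": 4,"yaw": -4,"gripper": 0}])

```text
clock: 6.65
tcp_pos: [0.5833, -0.1018, 0.2203]
orientation: [-2.048, -2.382, -0.0]
contact_force: [0.3, -0.5, -1.0]
grip_width: 0.0167
gripper_force: 87.9
```

Emit:
send_rows(steps=[{"dx": 0,"dy": 0,"dz": 0.4,"yaw": 0,"gripper": 0},{"dx": 0,"dy": 0,"dz": 0.4,"yaw": 0,"gripper": 0}])

```text
clock: 6.9
tcp_pos: [0.5834, -0.1015, 0.2173]
orientation: [-2.046, -2.383, 0.0]
contact_force: [-1.0, -0.2, -0.4]
grip_width: 0.0171
gripper_force: 87.9
```

Run:
```python
from h import *
np.set_printoptions(precision=1,suppress=True,linewidth=200)
plan([.5833,-.1045,.21],8.9)
f=grab('scene');pickle.dump(f,open('s1.pkl','wb'))
cv2.imwrite('pics/ins.png',cv2.resize(np.ascontiguousarray(f['color'][160:320,110:270,::-1]),None,fx=3.7,fy=3.7,interpolation=cv2.INTER_CUBIC))
W=cloud(f)*1000;z=W[...,2];c=f['color'].astype(int)
m=(z>118)&(z<170)&(abs(W[...,0]-583)<35)&(abs(W[...,1]+104)<35)&(c.min(-1)>110)
for a in range(98,160,6):
    q=W[(abs(W[...,0]-583)<40)&(abs(W[...,1]+104)<40)&(z>a)&(z<a+6)&(c.min(-1)>100)]
    if len(q): print(a,len(q),q.mean(0),q.min(0),q.max(0))
```

```text
t 6.9 tcp [ 0.6 -0.1  0.2] yhead 8.7 zax [-0.  0. -1.] d cm [-0.3 -0.1  0.7] yaw -0.2 (alt +179.8) q7 0.0 F [-1.  -0.2 -0.4] grip 0.0171 87.9
110 12 [589.1 -98.2 113.8] [ 586.9 -110.6  110.8] [591.3 -89.2 115.9]
116 26 [ 589.  -101.   119.1] [ 580.8 -115.4  116. ] [591.3 -87.2 121.8]
122 27 [ 589.3 -101.9  125. ] [ 583.  -115.3  122.2] [592.  -88.2 127.8]
128 28 [ 589.4 -102.1  131.2] [ 582.1 -115.4  128.2] [591.9 -87.7 133.8]
134 30 [ 588.8 -101.9  136.7] [ 581.8 -115.6  134.2] [591.7 -87.8 139.9]
140 28 [ 589.2 -102.8  142.6] [ 582.5 -115.3  140.1] [592.6 -87.1 145.5]
146 28 [ 588.8 -100.7  148.8] [ 581.  -115.1  146.1] [591.4 -87.8 151.9]
152 27 [ 588.2 -100.3  155. ] [ 581.8 -115.5  152.3] [591.2 -87.2 157.9]
158 17 [588.4 -98.5 161.5] [ 583.7 -114.9  158.8] [591.4 -86.9 164. ]
```

View pics/ins.png

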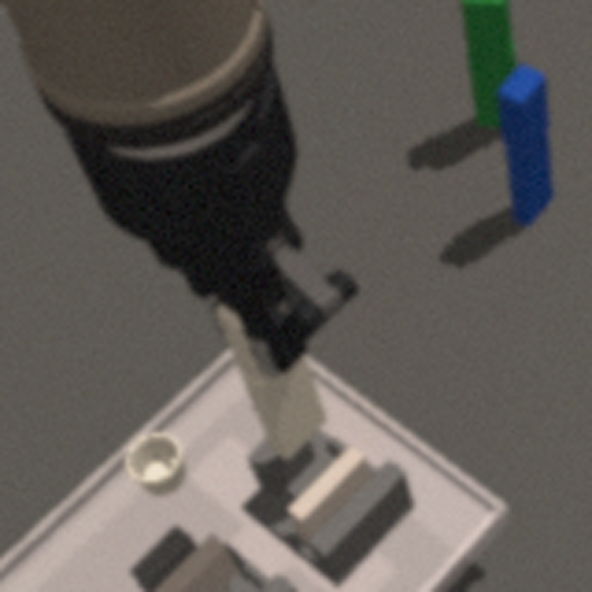

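The blade hangs upright over the gap at crop (300,450), between the rib at (270,465) and the tile at (330,490). It needs a shift of about 3 mm in −y, then it can go down.

Emit:
send_rows(steps=[{"dx": -0.3,"dy": 0.05,"dz": 0,"yaw": 0,"gripper": 0},{"dx": -0.3,"dy": 0.05,"dz": 0.5,"yaw": 0,"gripper": 0},{"dx": -0.3,"dy": 0.05,"dz": 1.2,"yaw": 0,"gripper": 0},{"dx": -0.3,"dy": 0.05,"dz": 2,"yaw": 0,"gripper": 0},{"dx": -0.3,"dy": 0.05,"dz": 2.8,"yaw": 0,"gripper": 0}])

```text
clock: 7.58
tcp_pos: [0.5841, -0.1048, 0.1885]
orientation: [-2.047, -2.383, 0.0]
contact_force: [-0.1, 0.6, 0.4]
grip_width: 0.0172
gripper_force: 87.9
```

Run:
```python
from h import *
plan([.5840,-.1045,.169],8.9)
```

```text
t 7.575 tcp [ 0.5841 -0.1048  0.1885] yhead 8.7 zax [-5.e-04  1.e-04 -1.e+00] d cm [ 0.03 -0.    1.95] yaw -0.2 (alt +179.8) q7 -0.01 F [-0.1  0.6  0.4] grip 0.0172 87.9
```

Tip z is about 0.082, so the blade is already below the rib top at 0.088 with no contact force.

Emit:
send_rows(steps=[{"dx": 0,"dy": 0,"dz": 0.7,"yaw": 0,"gripper": 0},{"dx": 0,"dy": 0,"dz": 1.4,"yaw": 0,"gripper": 0},{"dx": 0,"dy": 0,"dz": 1.9,"yaw": 0,"gripper": 0},{"dx": 0,"dy": 0,"dz": 1.9,"yaw": 0,"gripper": 0},{"dx": 0,"dy": 0,"dz": 1.9,"yaw": 0,"gripper": 0}])

```text
clock: 8.2
tcp_pos: [0.5844, -0.1048, 0.1705]
orientation: [2.047, 2.383, 0.0]
contact_force: [-0.4, 0.7, -0.4]
grip_width: 0.0172
gripper_force: 87.9
```

Run:
```python
from h import *
plan([.5990,-.1021,.169],8.9)
```

```text
t 8.2 tcp [ 0.5844 -0.1048  0.1705] yhead 8.7 zax [ 4.e-04 -1.e-04 -1.e+00] d cm [0.05 1.48 0.16] yaw -0.2 (alt +179.8) q7 -0.03 F [-0.4  0.7 -0.4] grip 0.0172 87.9
```

Emit:
send_rows(steps=[{"dx": 0,"dy": 0.3,"dz": 0.0,"yaw": 0,"gripper": 0},{"dx": 0,"dy": 0.6,"dz": 0.0,"yaw": 0,"gripper": 0},{"dx": 0,"dy": 0.9,"dz": 0.0,"yaw": 0,"gripper": 0},{"dx": 0,"dy": 1.2,"dz": 0.0,"yaw": 0,"gripper": 0},{"dx": 0,"dy": 1.2,"dz": 0.0,"yaw": 0,"gripper": 0}])

```text
clock: 8.82
tcp_pos: [0.5964, -0.103, 0.1702]
orientation: [2.047, 2.383, 0.0]
contact_force: [-1.0, 0.4, -0.8]
grip_width: 0.0171
gripper_force: 87.9
```

Emit:
send_rows(steps=[{"dx": 0,"dy": 0.2,"dz": 0,"yaw": 0,"gripper": 0},{"dx": 0,"dy": 0.3,"dz": 0,"yaw": 0,"gripper": 0},{"dx": 0,"dy": 0.3,"dz": 0,"yaw": 0,"gripper": 0}])

```text
clock: 9.2
tcp_pos: [0.5991, -0.1026, 0.1703]
orientation: [2.047, 2.383, 0.0]
contact_force: [-1.0, -0.5, -1.2]
grip_width: 0.017
gripper_force: 87.9
```

Emit:
send_rows(steps=[{"dx": 0,"dy": 0.1,"dz": 0,"yaw": 0,"gripper": 0},{"dx": 0,"dy": 0.2,"dz": 0,"yaw": 0,"gripper": 0},{"dx": 0,"dy": 0.2,"dz": 0,"yaw": 0,"gripper": 0}])

```text
clock: 9.57
tcp_pos: [0.6, -0.1025, 0.17]
orientation: [-2.046, -2.382, 0.003]
contact_force: [-5.6, -0.9, 1.4]
grip_width: 0.0171
gripper_force: 88.3
```

Emit:
send_rows(steps=[{"dx": 0,"dy": 0.1,"dz": 0,"yaw": 0,"gripper": 0},{"dx": 0,"dy": 0.1,"dz": 0,"yaw": 0,"gripper": 0}])

```text
clock: 9.82
tcp_pos: [0.6003, -0.1024, 0.1698]
orientation: [-2.046, -2.381, 0.005]
contact_force: [-6.3, -0.5, 2.4]
grip_width: 0.0171
gripper_force: 88.4
```

Emit:
send_rows(steps=[{"dx": 0,"dy": 0.15,"dz": 0,"yaw": 0,"gripper": 0},{"dx": 0,"dy": 0.15,"dz": 0,"yaw": 0,"gripper": 0},{"dx": 0,"dy": 0.15,"dz": 0,"yaw": 0,"gripper": 0},{"dx": 0,"dy": 0.15,"dz": 0,"yaw": 0,"gripper": 0}])

```text
clock: 10.32
tcp_pos: [0.6007, -0.1024, 0.1695]
orientation: [-2.045, -2.379, 0.008]
contact_force: [-8.4, -1.3, 4.0]
grip_width: 0.0174
gripper_force: 88.8
```

Run:
```python
from h import *
plan([.6,-.1021,.169],8.9)
f=grab('scene');W=cloud(f)*1000
cv2.imwrite('pics/fin.png',cv2.resize(np.ascontiguousarray(f['color'][200:360,110:270,::-1]),None,fx=3.7,fy=3.7,interpolation=cv2.INTER_CUBIC))
z=W[...,2];c=f['color'].astype(int)
m=(z>83)&(z<93)&(abs(W[...,0]-610)<30)&(abs(W[...,1]+100)<35)
for n,q in(('tile',m&(c[...,0]>c[...,2]+20)),('wall',m&(c[...,0]<=c[...,2]+20))):
    P=W[q];print(n,cv2.minAreaRect(P[:,:2].astype(np.float32)),P.mean(0))
```

```text
t 10.325 tcp [ 0.6007 -0.1024  0.1695] yhead 8.6 zax [-0.0066 -0.001  -1.    ] d cm [ 0.04 -0.06  0.05] yaw -0.3 (alt +179.7) q7 -0.03 F [-8.4 -1.3  4. ] grip 0.0174 88.8
tile ((610.7023315429688, -101.01478576660156), (13.424758911132812, 43.51066970825195), 10.852585792541504) [ 610.91772425 -101.38453124   88.48879726]
wall ((622.4324340820312, -99.40968322753906), (53.24740219116211, 34.408145904541016), 70.61844635009766) [ 622.48403854 -100.12932873   87.93026755]
```

View pics/fin.png

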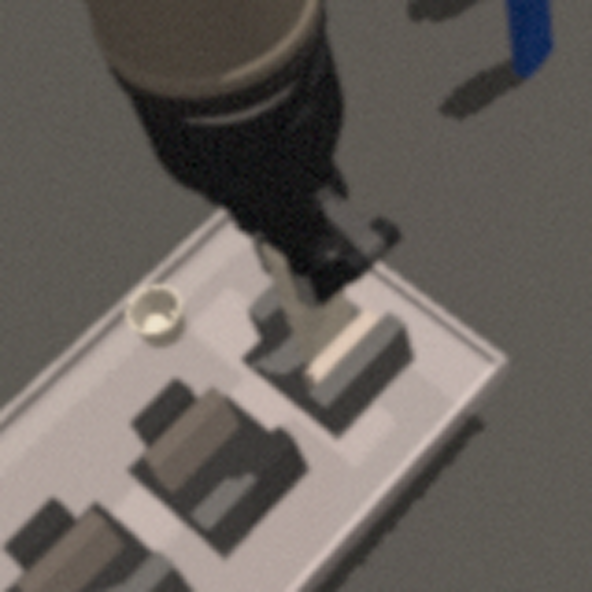

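The tile lies flush along its end wall at crop (345,345), and the other two tiles are where they were. The push reads 8 N with the paddle upright, so I'm handing the job in.

```bash
python3 -c "
from bench import workorder
print(workorder.hand_in())"
```

```text
the job is handed in; nothing more can be done
None
```

The job is handed in, but hand-in returned no verdict: the paddle is still gripped at about 88 N, its blade is upright in the wide gap and it presses the tile flush against its end wall with about 8 N; the other two tiles looked unmoved in the last picture.

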